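# Set the tool-chest carrier's jack leg down on a packing board

### The arm

A 6-joint arm with a two-finger parallel gripper is mounted at the origin on the work surface. World frame = base frame: x ahead of the robot, y to its left, z up, the work surface at z = 0. Lengths are in m, angles in rad, forces in N, time in s.
With the tool pointing down it reaches from about 0.425 to 0.95 m from the base axis. Payload 3.5 kg.
Tool frame: the origin (TCP) lies midway between the tips of the shut fingers; the grasp point (between the pads) lies 19 mm behind it; z points along the fingers, y is the direction in which the jaws open and shut (so a half turn about z gives the same grasp; the last joint's range is limited). The gripper opens to 85 mm and grips with 20 to 120 N. Pads are 22 mm wide; open, the fingers measure 114 mm over their backs; the gripper's body (76 mm by 85 mm) begins 54 mm behind the grasp point. The pads swing forward as they close: fully open they stand 13 mm farther back than shut.
Start: joints at [-1.301, 0.286, 1.577, -0, 1.279, -0.15], TCP at [0.275, -0.616, 0.231] pointing down, gripper open.
Joint ranges: [-2.77, 2.77], [-0.9, 2.22], [0.21, 2.48], [-1.53, 4.67], [0.24, 2.81], [-2.84, 2.84]. Speed limits (rad/s): [2.79, 2.79, 3.14, 3.14, 3.14, 3.14].

### API

Orientations are given as a unit quaternion [x, y, z, w].
In Python, from workcell import * gives the robot as it stands. The module is installed in compiled form; this text tells all that it offers.
- The arm moves only by the shell command python3 -m crank 'ROWS' [FORCE]. ROWS is a JSON object of lists of equal length, an entry for each row: "xyz": the shift along the tool's x, y, z as a fraction of full scale, a list of three; "rot": the turn, a rotation vector about the tool's x, y, z as a fraction of full scale, a list of three; "jaw": the gripper's target within -1 to 1 (shut at 1, half-way at 0, fully open at -1). A call has 1 to 12 rows; each row shifts and turns the commanded pose from where the row before left it, along the tool's axes as they then stand; what a row does not reach is not made up. Full scale, the value 1, is 0.1 m for a shift and 180 degrees for a turn. A row lasts 1/8 s, in which the tool goes at most 62.5 mm and 10.7 degrees, less where a joint would pass 70% of its speed; a pose out of reach is approached as far as the arm can. A call with a number of a shift or a turn outside -1 to 1 is refused whole. A call with a gripper value outside its range is refused whole. The fingers move at their own pace and stop on an object; FORCE is the grip in N (left out, the last holds). Time passes only in rows, so rows that do not move let the fingers close. It gives the time, the measured TCP pose, the force and the opening at its end, in the units of the state.
- state(): the state, without advancing time (a new reading comes with each control period).
- read_camera(name): name is "side" or "top" or "wrist"; returns a dict with "image" (420x560x3 uint8, blue, green, red), "K" (3x3 intrinsics, pixels), "view" (4x4, takes a point from world to camera coordinates). Camera axes: x right, y up, looking along -z (the intrinsics and any distortion apply to the point x, -y, -z); pixel columns grow to the right and rows downward; lengths in m; the calibration is good to about 2 mm. A picture is of the moment at which its call begins. There is no depth.
- hand_in(): hands the job in, once; it reports no verdict.
The state is a dict: "time": time; "joint_positions": joint angles; "joint_velocities": joint speeds; "tau": joint torques, N m; "tcp_pos": TCP position; "tool_rot": TCP orientation; "contact_force": force on the tool from outside, world axes, zero at the start; "ft_torque": the same for the moment, N m; "opening": opening from 0.0 (shut) to 1.0 (fully open).
Only numpy, scipy, OpenCV 4.12 (cv2) and the standard library are available. Lean on these libraries where they do the work, as an engineer would, in place of code of your own. Each camera call takes 0.05 s, during which the arm holds its last target.

### The job

Put the loose wooden board flat on the bench under the raised foot of the jack at the front of the tool-chest carrier, so that the whole foot will stand on the board. Then wind the jack's crank clockwise, feeling for the moment the foot meets the board, and on until the crank turns about half as hard again as it did running free, so that the foot bears firmly; stop there without overloading it, and let go. Do not disturb the tray, or the socket and spanner beside the jack.

Things in the scene. Friction and masses are not known exactly. Their poses are not given: they have to be found in the camera images.
- board_mid (a point): Centre (half-way up) of the loose plain softwood packing board, 240 x 64 x 28 mm, about 0.3 kg, lying flat on the bench to the robot's left or right. Its x axis lies along the length, z up. Either end may go under the foot.
- carrier: Olive steel tool chest on a fixed carrier, jack at its front. Origin: on the bench straight below the jack's axis; x from jack to chest, z up. Chest 380 mm wide (y), x = 76 to 285 mm, top 174 mm up, castors under it. The space round the foot at x below 75 mm is open for the board. The jack's outer tube, 48 mm across, ends 113 mm above the bench.
- jack_axis (a point): Point on the jack's vertical axis, the crank's axis, 240 mm above the bench. Clockwise from above lowers the foot, 20 mm a turn; 0.7 to 2.5 turns, unknown beforehand. Kept turning free, the crank takes about 9 N along the circle at the knob. After touch this rises steadily, about 7 N per radian; a rise of 5 N is the firm load wanted, 8 N too much. It stays where it is left.
- knob_mid (a point): Centre (half-way up) of the upright black crank knob, 24 mm across, 46 mm tall, about 268 mm above the bench, 50 mm from the jack's axis. 23 mm below this point is the top of the crank arm. The knob spins freely on its pin, so a gripper holding it from above need not turn while it goes round and round.
- leg: Steel inner leg of the jack, 31 mm across, sliding vertically, with a round rubber foot 40 mm across below it. Origin: on the jack's axis at the leg's lower end. The foot's underside is 34 to 44 mm below the origin (how far it is screwed out varies, not measured). The rubber gives about 1 mm per 40 N. At full travel the foot stops short of the bench.
- tray: Open steel tray with sockets, 200 x 130 x 40 mm, origin at the centre of its underside; lies on the side where the board is not.
- socket: Steel socket, 26 mm across, 40 mm tall, standing beside the jack; origin at the centre of its underside.
- spanner: Steel spanner 130 mm long lying beside the jack on the other side; origin at its middle.

How it is judged:
On the way, in this order (a step that is already met when the one before it is completed fails the run):
1. the board lies flat on the bench under the whole foot, the foot not yet bearing on it (x of leg in the frame of board_mid between -0.103 and 0.103 m and y of leg in the frame of board_mid between -0.015 and 0.015 m and height (world z) of board_mid below 0.017 m and contact force between leg and board below 2 N), for 0.2 s.
2. the foot, wound down, bears firmly on the board (contact force between leg and board above 50 N), for 0.2 s.
At the end, for the whole second after the job is handed in: The board lies flat on the bench with the whole foot on it (jack axis within 15 mm of the board's centre line and 103 mm of its middle), the foot presses on it with 50 to 135 N, everything is at rest and released (x of leg in the frame of board_mid between -0.103 and 0.103 m and y of leg in the frame of board_mid between -0.015 and 0.015 m and angle between board_mid's own z axis and vertical below 0.05 rad and height (world z) of board_mid below 0.017 m and contact force between leg and board between 50 and 135 N and linear speed of board below 0.01 m/s); the robot touches nothing.
It fails at once if the jack is overloaded: the foot presses on the board with more than 155 N (contact force between leg and board above 155 N).
It fails at once if the tray, socket or spanner is pushed more than 30 mm (distance of any of tray, socket, spanner from where it was at the start of the episode above 0.03 m).
It also fails if it takes over 72 s, if anything falls off the work surface, if the arm or the gripper's body presses on something with over 40 N, if the wrist force passes 120 N, or if a joint passes its speed limit or range.

## Working session

There is one attempt and no reset: what is moved stays moved. The work goes in short steps, Python scripts to look and compute and a shell command to move; the robot and the scene stay as the last step left them, time stands still between calls to the robot, and variables do not carry over. Pictures are saved under pics/ and viewed, and the job is handed in when it is done.

```bash
mkdir -p pics; ls; python3 - <<'E'
from workcell import *
import cv2
s=state()
for k in s: print(k,s[k])
for n in ["side","top","wrist"]:
    c=read_camera(n); cv2.imwrite(f"pics/{n}0.png",c["image"]); print(n,c["K"],c["view"], [k for k in c])
E
```

```text
pics
time 0.0
joint_positions [-1.30099887e+00  2.87207888e-01  1.57816909e+00  1.42375854e-05
  1.27858479e+00 -1.49974406e-01]
joint_velocities [-0.00106881 -0.00021395  0.00081499  0.00155237 -0.0002288   0.00089962]
tau [ 1.19998425e-03 -4.05978477e+01 -2.92624497e+01 -1.13045503e-04
  5.81615939e-03  1.23947657e-05]
tcp_pos [ 0.27496849 -0.615744    0.2299233 ]
tool_rot [ 9.78054430e-01  2.08346176e-01 -6.41237970e-05 -1.18283955e-03]
contact_force [0.34686112 0.06464223 0.52071912]
ft_torque [-0.03452225  0.01156429 -0.01562558]
opening 0.9988116942471242
side [[479.6607375    0.         274.6434985 ]
 [  0.         479.6607375  214.94645892]
 [  0.           0.           1.        ]] [[-0.97202318 -0.23485578  0.00370143  0.56966121]
 [ 0.17103491 -0.6969041   0.69647092 -0.20656783]
 [-0.16099068  0.67761895  0.71757547 -1.22896166]
 [ 0.          0.          0.          1.        ]] ['image', 'K', 'view']
top [[457.91346931   0.         279.90295447]
 [  0.         457.91346931 213.4605963 ]
 [  0.           0.           1.        ]] [[ 0.01225114 -0.99991736 -0.00389578 -0.00442455]
 [ 0.99884595  0.01205688  0.04649076 -0.55884396]
 [-0.04643995 -0.00446085  0.99891112 -1.24719592]
 [ 0.          0.          0.          1.        ]] ['image', 'K', 'view']
wrist [[302.67743743   0.         279.61934638]
 [  0.         302.67743743 209.48522413]
 [  0.           0.           1.        ]] [[ 0.40847519 -0.91276868 -0.00116375 -0.67336705]
 [ 0.86947814  0.3894895  -0.30381851  0.03903099]
 [ 0.27776929  0.12309047  0.95272921 -0.37992382]
 [ 0.          0.          0.          1.        ]] ['image', 'K', 'view']
```

View pics/side0.png

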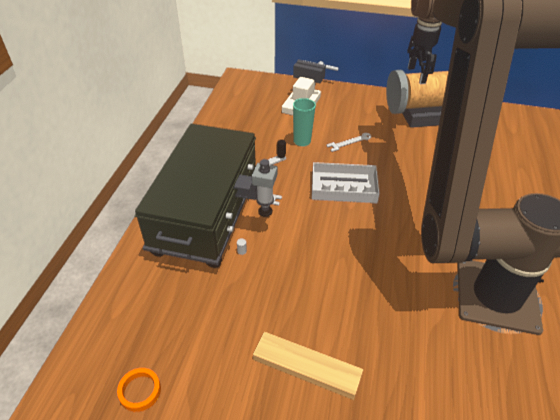

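View pics/top0.png

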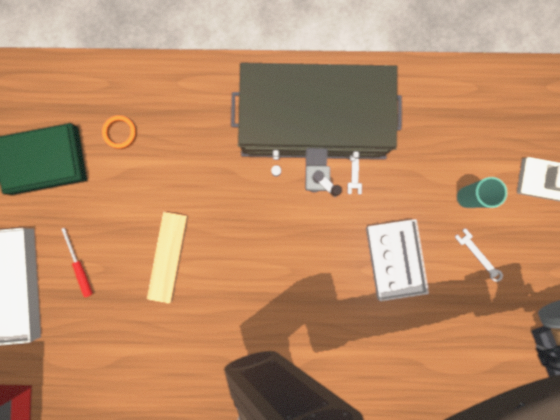

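View pics/wrist0.png

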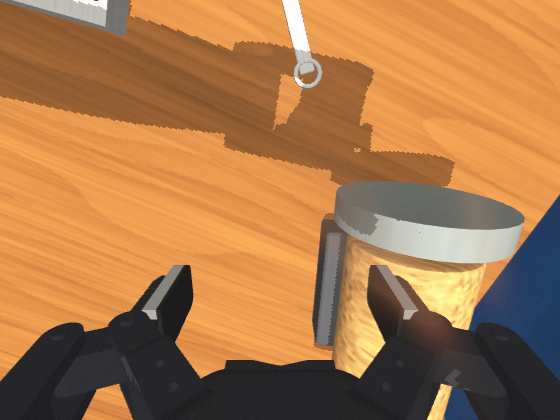

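The side view shows the board at (307,363), the jack tube at (265,190), the knob at (281,148) and the socket at (242,246). In the top view the board is at (167,257), the jack cap at (318,178), the knob at (336,190), the socket at (276,170) and the spanner at (355,172). Next I'll measure them.

```bash
cat > h.py <<'E'
from workcell import *
import numpy as np, cv2
def cam(n):
    c=read_camera(n); return c["image"],np.array(c["K"]),np.array(c["view"])
def ray(px,K,V):
    u,v=px; d=np.array([(u-K[0,2])/K[0,0],-(v-K[1,2])/K[1,1],-1.0])
    R=V[:3,:3]; return -R.T@V[:3,3], R.T@d
def onz(px,K,V,z):
    o,d=ray(px,K,V); return o+d*(z-o[2])/d[2]
def tri(obs):
    A=np.zeros((3,3));b=np.zeros(3);rs=[]
    for px,K,V in obs:
        o,d=ray(px,K,V); d=d/np.linalg.norm(d);P=np.eye(3)-np.outer(d,d);A+=P;b+=P@o;rs.append((P,o))
    p=np.linalg.solve(A,b); return p,[float(np.linalg.norm(P@(p-o))) for P,o in rs]
def proj(p,K,V):
    c=V[:3,:3]@np.asarray(p)+V[:3,3]; return np.array([K[0,2]+K[0,0]*c[0]/-c[2],K[1,2]-K[1,1]*c[1]/-c[2]])
def blobs(mask,amin=20):
    n,l,st,ce=cv2.connectedComponentsWithStats(mask.astype(np.uint8)); 
    return [(st[i].tolist(),ce[i].round(1).tolist(),l==i) for i in range(1,n) if st[i][4]>=amin]
E
python3 - <<'E'
from h import *
for n in ["top","side"]:
    im,K,V=cam(n); np.savez(f"{n}.npz",im=im,K=K,V=V)
    hsv=cv2.cvtColor(im,cv2.COLOR_BGR2HSV)
    m=cv2.inRange(hsv,(18,60,150),(32,170,255))
    m=cv2.morphologyEx(m,cv2.MORPH_OPEN,np.ones((3,3)))
    for s,c,mm in blobs(m,300): 
        cn=cv2.findContours(mm.astype(np.uint8),cv2.RETR_EXTERNAL,cv2.CHAIN_APPROX_NONE)[0][0]
        print(n,s,c,cv2.boxPoints(cv2.minAreaRect(cn)).round(1).tolist(), [p[0].tolist() for p in cv2.approxPolyDP(cn,5,True)])
t=np.load("top.npz");s=np.load("side.npz")
a=cv2.resize(t["im"][130:220,250:380],None,fx=6,fy=6,interpolation=cv2.INTER_CUBIC)
cv2.imwrite("pics/tj.png",a)
b=cv2.resize(s["im"][120:270,210:310],None,fx=4,fy=4,interpolation=cv2.INTER_CUBIC)
b2=cv2.resize(s["im"][320:410,240:375],None,fx=4,fy=4,interpolation=cv2.INTER_CUBIC)
cv2.imwrite("pics/sj.png",b);cv2.imwrite("pics/sb.png",b2)
E
```

```text
top [148, 213, 38, 90, 2090] [166.2, 257.2] [[146.3000030517578, 298.6000061035156], [162.8000030517578, 211.5], [186.10000610351562, 215.89999389648438], [169.60000610351562, 303.0]] [[163, 213], [148, 298], [169, 302], [185, 216]]
side [342, 0, 69, 8, 342] [383.9, 2.4] [[342.0, 0.0], [410.0, 0.0], [410.0, 7.0], [342.0, 7.0]] [[342, 0], [410, 7], [410, 0]]
side [254, 333, 108, 61, 2773] [308.7, 362.3] [[252.6999969482422, 354.29998779296875], [262.20001220703125, 329.79998779296875], [364.0, 369.5], [354.5, 394.0]] [[263, 333], [254, 354], [355, 392], [360, 368]]
```

View pics/tj.png

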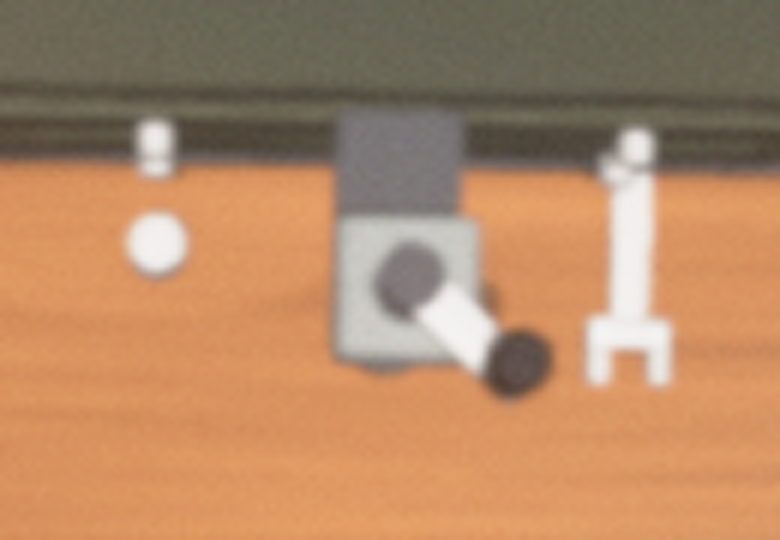

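View pics/sj.png

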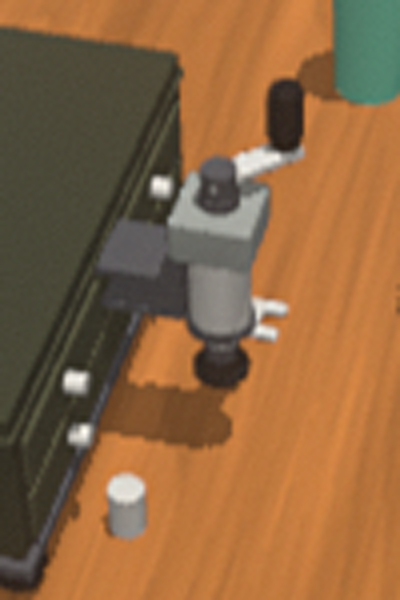

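View pics/sb.png

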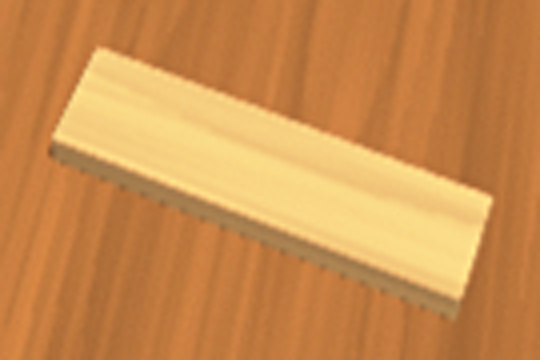

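Top-face board corners in the side crop convert to (264.5,331.4), (252.3,355.6), (354.1,394.8) and (362.8,369). The knob top is at about (281.5,142) in the side view and (336,190) in the top view. I'll triangulate these.

```bash
python3 - <<'E'
from h import *
t=np.load("top.npz");s=np.load("side.npz")
T=(t["K"],t["V"]);S=(s["K"],s["V"])
np.set_printoptions(precision=4,suppress=True)
print("camT",ray((0,0),*T)[0],"camS",ray((0,0),*S)[0])
tc=[(186,214.8),(163,212),(148,298.8),(170,302.5)]
# refine top corners w/ mask by hsv looser
im=t["im"];hsv=cv2.cvtColor(im,cv2.COLOR_BGR2HSV)
print("px",hsv[250,150:190:3].tolist())
sc=[(264.5,331.4),(252.3,355.6),(354.1,394.8),(362.8,369)]
for a,b in zip(tc,sc):
    p,r=tri([(a,*T),(b,*S)]); print("corner",p,r, onz(a,*T,.028),onz(b,*S,.028))
for nm,a,b in [("knobtop",(336.5,189.5),(281.5,142)),("cap",(318.3,175.2),(264.5,161.5)),("sockettop",(275.8,169.8),(241.2,240.2))]:
    p,r=tri([(a,*T),(b,*S)]); print(nm,p,r)
E
python3 - <<'E'
import cv2
t=cv2.imread("pics/top0.png")
cv2.imwrite("pics/tb.png",cv2.resize(t[200:312,130:210],None,fx=5,fy=5,interpolation=cv2.INTER_CUBIC))
E
```

```text
camT [ 0.5003 -0.0032  1.2718] camS [0.3912 0.8226 1.0236]
px [[13, 146, 217], [13, 149, 218], [21, 100, 244], [25, 75, 247], [25, 74, 247], [25, 72, 247], [26, 72, 247], [23, 82, 246], [24, 76, 247], [24, 80, 247], [15, 116, 208], [13, 143, 214], [13, 146, 217], [12, 143, 220]]
corner [0.5499 0.2575 0.028 ] [0.0015154379369874667, 0.0015154379369876517] [0.5514 0.2578 0.028 ] [0.5484 0.2573 0.028 ]
corner [0.5594 0.3216 0.0247] [0.0009530410775499292, 0.0009530410775497283] [0.5583 0.3206 0.028 ] [0.5598 0.3233 0.028 ]
corner [0.3241 0.3569 0.0234] [0.0014670707038189265, 0.0014670707038189268] [0.3233 0.3554 0.028 ] [0.3259 0.3592 0.028 ]
corner [0.3142 0.296  0.027 ] [0.00013206962596418035, 0.00013206962596418092] [0.3142 0.2958 0.028 ] [0.3144 0.2966 0.028 ]
knobtop [ 0.5987 -0.1198  0.2912] [0.00019934808150334082, 0.00019934808150314306]
cap [ 0.6341 -0.0838  0.2504] [0.0005690526036121281, 0.0005690526036122889]
sockettop [0.675  0.0148 0.0477] [0.0004258083877400937, 0.00042580838773991934]
```

View pics/tb.png

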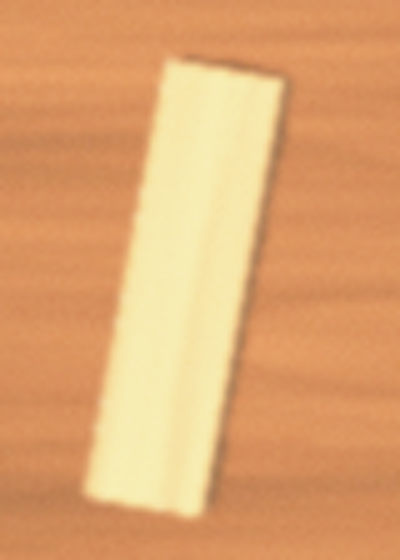

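Measurements:

| Item | Position (m) | Check |
|---|---|---|
| Board centre | (0.437, 0.308) | yaw −9°, height 23–28 mm, 238 × 64 mm, sizes agree |
| Jack axis | (0.634, −0.084) | – |
| Knob top | (0.599, −0.120, 0.291) | radius 50 mm from the axis, height agrees |

The plan is to carry the board in from the front with its length along x. First I'll make the tool axes parallel to the world axes while rising.

```bash
python3 -m crank '{"xyz":[[0,0,-0.4],[0,0,-0.4],[0,0,-0.4],[0.29,-0.53,0],[0.29,-0.53,0],[0.29,-0.53,0],[0.29,-0.53,0],[0.29,-0.53,0],[0.29,-0.53,0]],"rot":[[0,0,0.0445],[0,0,0.0445],[0,0,0.0445],[0,0,0],[0,0,0],[0,0,0],[0,0,0],[0,0,0],[0,0,0]],"jaw":[-1,-1,-1,-1,-1,-1,-1,-1,-1]}'; python3 - <<'E'
from h import *
from scipy.spatial.transform import Rotation as R
s=state(); r=R.from_quat(s["tool_rot"]).as_matrix(); print(s["joint_positions"],r.round(3).tolist())
im,K,V=cam("wrist"); o,_=ray((0,0),K,V); print("cam in tool",r.T@(o-s["tcp_pos"]))
E
```

```text
time: 1.38
tcp_pos: [0.4496, -0.2964, 0.3514]
tool_rot: [1.0, 0.0, 0.0, 0.0]
contact_force: [0.7, -0.0, -0.6]
opening: 1.003
[-7.71449713e-01 -8.65050298e-02  1.76315208e+00  1.40098105e-04
  1.46448519e+00  7.99202927e-01] [[1.0, 0.0, 0.0], [0.0, -1.0, -0.0], [0.0, 0.0, -1.0]]
cam in tool [ 0.0783282  -0.00136973 -0.14296437]
```

```bash
python3 -m crank '{"xyz":[[0.06,-0.59,0],[0.06,-0.59,0],[0.06,-0.59,0],[0.06,-0.59,0],[0.06,-0.59,0],[-0.13,-0.52,0.17],[-0.13,-0.52,0.17],[-0.13,-0.52,0.17],[-0.13,-0.52,0.17],[-0.13,-0.52,0.17],[-0.13,-0.52,0.17]],"rot":[[0,0,0],[0,0,0],[0,0,0],[0,0,0],[0,0,0],[0,0,0],[0,0,0],[0,0,0],[0,0,0],[0,0,0],[0,0,0]],"jaw":[-1,-1,-1,-1,-1,-1,-1,-1,-1,-1,-1]}'; python3 -m crank '{"xyz":[[0,0,0],[0,0,0],[0,0,0],[0,0,0],[0,0,0],[0,0,0],[0,0,0],[0,0,0],[0,0,0],[0,0,0]],"rot":[[0,0,-0.05],[0,0,-0.05],[0,0,-0.05],[0,0,-0.05],[0,0,-0.05],[0,0,-0.05],[0,0,-0.05],[0,0,-0.05],[0,0,-0.05],[0,0,-0.05]],"jaw":[-1,-1,-1,-1,-1,-1,-1,-1,-1,-1]}';  python3 -m crank '{"xyz":[[0,0,0],[0,0,0],[0,0,0],[0,0,0],[0,0,0],[0,0,0],[0,0,0],[0,0,0],[0,0,0]],"rot":[[0,0,-0.05],[0,0,-0.05],[0,0,-0.05],[0,0,-0.05],[0,0,-0.05],[0,0,-0.05],[0,0,-0.05],[0,0,-0.05],[0,0,-0.05]],"jaw":[-1,-1,-1,-1,-1,-1,-1,-1,-1]}'
python3 - <<'E'
from h import *
im,K,V=cam("wrist"); cv2.imwrite("pics/w1.png",im); np.savez("w1.npz",im=im,K=K,V=V)
E
```

```text
time: 2.8
tcp_pos: [0.4002, 0.3102, 0.249]
tool_rot: [1.0, 0.0, 0.0, -0.0]
contact_force: [0.7, -0.6, 0.5]
opening: 1.002
time: 4.05
tcp_pos: [0.4008, 0.3085, 0.2492]
tool_rot: [0.705, 0.709, -0.0, -0.0]
contact_force: [-0.3, -0.7, 0.3]
opening: 0.999
time: 5.18
tcp_pos: [0.4008, 0.3085, 0.2493]
tool_rot: [0.076, 0.997, -0.0, -0.0]
contact_force: [1.2, -1.2, 0.1]
opening: 1.0
```

View pics/w1.png

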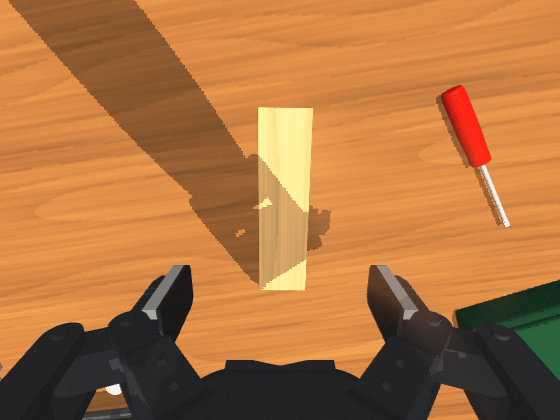

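The wrist view shows the board upright between the jaws, with top-face corners near (259,108), (313,108), (306,290) and (260,290). I'll cast these to the board-top plane.

```bash
python3 - <<'E'
from h import *
np.set_printoptions(precision=4,suppress=True)
w=np.load("w1.npz");K,V=w["K"],w["V"]
c=[onz(p,K,V,.028) for p in [(259,108),(313,108),(306,290),(260,290)]]
print(np.array(c)); print(np.mean(c,0)); d=(c[2]+c[3]-c[0]-c[1])/2; print(np.linalg.norm(d),np.degrees(np.arctan2(d[1],d[0])),np.linalg.norm(c[0]-c[1]))
t=np.load("top.npz")
p,r=tri([((264.5,331.4),*[np.load("side.npz")[k] for k in "KV"]),((260,290),K,V)]);print(p,r)
for px in [(278,155),(355,155),(355,195),(340,180),(307,75)]: print(px,onz(px,t["K"],t["V"],0.005))
E
```

```text
[[0.3156 0.2987 0.028 ]
 [0.3248 0.3596 0.028 ]
 [0.56   0.3222 0.028 ]
 [0.5505 0.2595 0.028 ]]
[0.4377 0.31   0.028 ]
0.23810545428628963 -9.254900257603026 0.06161582734508356
[0.5476 0.2602 0.0329] [0.00012220370007656197, 0.0001222037000764754]
(278, 155) [0.7222 0.0097 0.005 ]
(355, 155) [ 0.7247 -0.2047  0.005 ]
(355, 195) [ 0.613  -0.2052  0.005 ]
(340, 180) [ 0.6543 -0.1634  0.005 ]
(307, 75) [ 0.9494 -0.0689  0.005 ]
```

```bash
python3 -m crank '{"xyz":[[-0.01,0.06,0.3],[0,0,0.5],[0,0,0.5],[0,0,0.5],[0,0,0.3],[0,0,0.3],[0,0,0.09],[0,0,0]],"rot":[[0,0,0],[0,0,0],[0,0,0],[0,0,0],[0,0,0],[0,0,0],[0,0,0],[0,0,0]],"jaw":[-1,-1,-1,-1,-1,-1,-1,-1]}' 90; python3 - <<'E'
from h import *
for n in ["side","wrist"]:
  im,K,V=cam(n); cv2.imwrite(f"pics/{n}2.png",im)
E
```

```text
time: 6.22
tcp_pos: [0.4027, 0.3144, 0.0003]
tool_rot: [0.079, 0.997, -0.0, -0.0]
contact_force: [0.4, -0.5, 1.0]
opening: 1.003
```

View pics/wrist2.png

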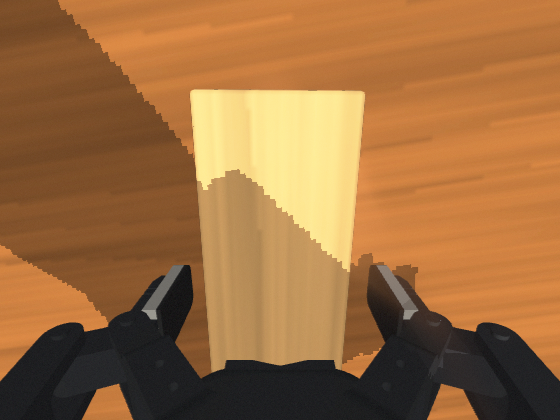

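View pics/side2.png

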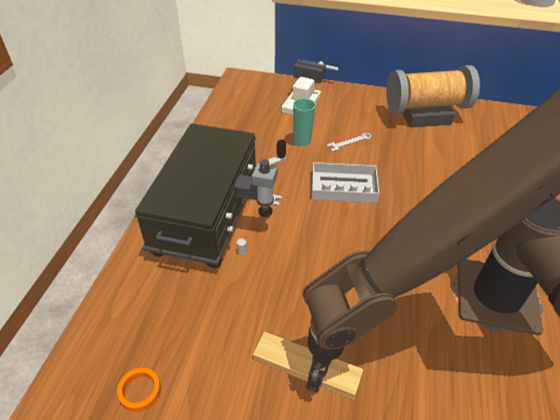

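The board lies centred between the open jaws. Its edges run at columns 195–365 and the fingertips are outside them. Now I'll grip and lift slightly.

```bash
python3 -m crank '{"xyz":[[0,0,0],[0,0,0],[0,0,0],[0,0,0],[0,0,0],[0,0,0],[0,0,-0.1],[0,0,-0.1],[0,0,0]],"rot":[[0,0,0],[0,0,0],[0,0,0],[0,0,0],[0,0,0],[0,0,0],[0,0,0],[0,0,0],[0,0,0]],"jaw":[1,1,1,1,1,1,1,1,1]}' 90; python3 - <<'E'
from h import *
s=state();print(s["ft_torque"])
for n in ["side","top"]:
  im,K,V=cam(n); cv2.imwrite(f"pics/{n}3.png",im)
im=cv2.imread("pics/side3.png");cv2.imwrite("pics/side3c.png",cv2.resize(im[310:420,230:400],None,fx=4,fy=4))
E
```

```text
time: 7.45
tcp_pos: [0.4033, 0.3148, 0.0214]
tool_rot: [0.078, 0.997, 0.001, 0.001]
contact_force: [0.6, 0.2, -1.9]
opening: 0.731
[0.06868918 0.12038793 0.01795694]
```

View pics/side3c.png

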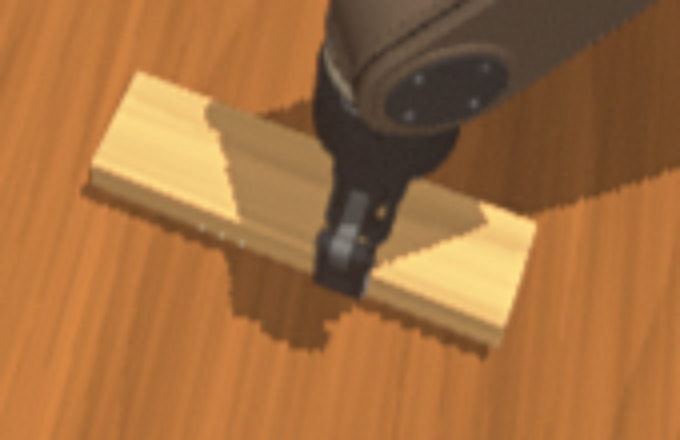

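```bash
python3 -m crank '{"xyz":[[0,0,0],[-0.05,-0.5,0],[-0.05,-0.5,0],[-0.05,-0.5,0],[-0.05,-0.5,0],[-0.05,-0.5,0],[-0.05,-0.5,0],[-0.05,-0.5,0],[-0.05,-0.49,0],[0,0,0.06],[0,0,0.04],[0,0,0]],"rot":[[0,0,-0.05],[0,0,0],[0,0,0],[0,0,0],[0,0,0],[0,0,0],[0,0,0],[0,0,0],[0,0,0],[0,0,0],[0,0,0],[0,0,0]],"jaw":[1,1,1,1,1,1,1,1,1,1,1,1]}' 90; python3 - <<'E'
from h import *
for n in ["side","top"]:
  im,K,V=cam(n); cv2.imwrite(f"pics/{n}4.png",im); np.savez(f"{n}4.npz",im=im,K=K,V=V)
im=cv2.imread("pics/side4.png");cv2.imwrite("pics/side4c.png",cv2.resize(im[120:300,200:380],None,fx=3,fy=3))
im=cv2.imread("pics/top4.png");cv2.imwrite("pics/top4c.png",cv2.resize(im[120:320,220:420],None,fx=3,fy=3))
E
```

```text
time: 9.05
tcp_pos: [0.4417, -0.0831, 0.0093]
tool_rot: [-0.001, 1.0, 0.001, -0.001]
contact_force: [-0.3, -0.4, -1.9]
opening: 0.73
```

View pics/side4c.png

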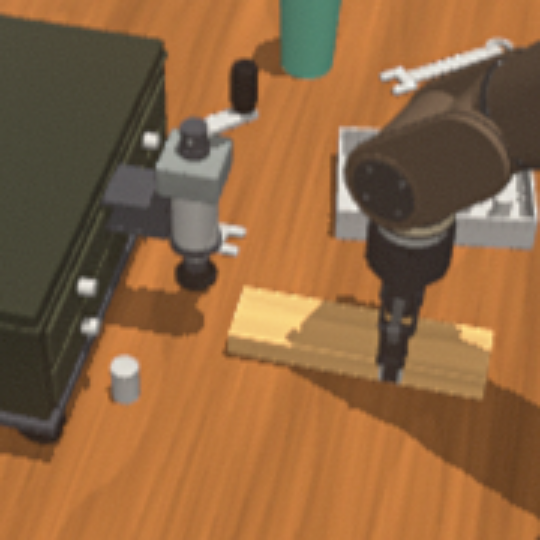

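View pics/top4c.png

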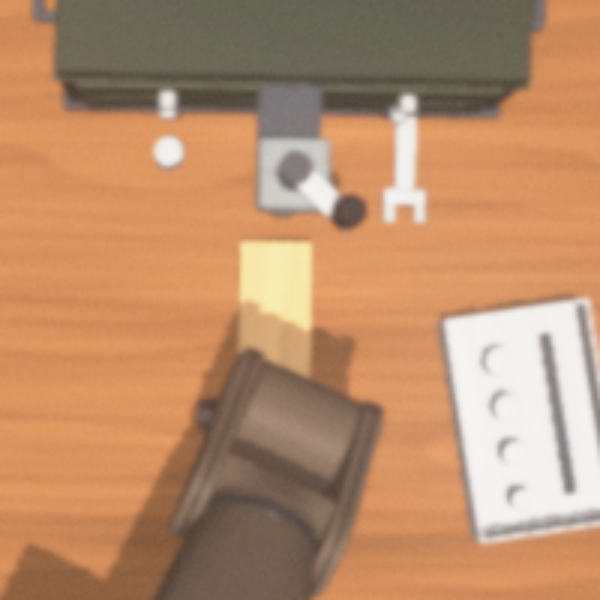

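The board is level and short of the foot, with its far edge in the top view at about (300,200)–(324,200). I'll check that against the jack axis and the carrier yaw.

```bash
python3 - <<'E'
from h import *
np.set_printoptions(precision=4,suppress=True)
t=np.load("top4.npz");s=np.load("side4.npz")
T=(t["K"],t["V"]);S=(s["K"],s["V"])
print(onz((300,200.3),*T,.037),onz((323.7,200.3),*T,.037))
f=lambda x,y:(x/3+200,y/3+120)
print(onz(f(244,289),*S,.037),onz(f(227,341),*S,.037))
g=lambda x,y:(x/3+220,y/3+120)
# cap top
print(tri([(g(296,165),*T),(f(195,124),*S)]), tri([(g(350,208),*T),(f(245,67),*S)]))
# foot bottom centre: side lower rim (195,289)
for z in (.05,.06,.07,.08):
    print(z, proj([.634,-.084,z],*S)*3-np.array([600,360]), proj([.634-.0,-.084+.02*.69,z],*S)*3-np.array([600,360]))
# chest front top edge direction
a,b=onz(g(56,78),*T,.17),onz(g(530,80),*T,.17);print(a,b)
E
```

```text
[ 0.594  -0.0516  0.037 ] [ 0.5948 -0.1156  0.037 ]
[ 0.5927 -0.1083  0.037 ] [ 0.5929 -0.0397  0.037 ]
(array([ 0.6338, -0.0847,  0.2504]), [0.0013233028304654804, 0.0013233028304654238]) (array([ 0.5988, -0.1204,  0.2898]), [0.0006069722014139212, 0.000606972201413903])
0.05 [195.5264 289.9141] [191.8552 300.2562]
0.06 [195.4145 282.4892] [191.7228 292.8349]
0.07 [195.3013 274.9847] [191.5889 285.3334]
0.08 [195.187  267.3992] [191.4536 277.7505]
[0.7142 0.1037 0.17  ] [ 0.717  -0.2792  0.17  ]
```

Board centreline y is −0.084 in the top view; the side view differs by 9 mm, which fits the far end drooping. The axis is at y −0.0845. The foot's underside is at about 60 mm, roughly 1.6 turns above the board. Now I'll slide it in, lower it and release.

```bash
python3 -m crank '{"xyz":[[-0.25,0,0],[-0.25,0,0],[-0.26,0,0],[0,0,0],[0,0,0.04],[0,0,0.04],[0,0,0],[0,0,0]],"rot":[[0,0,0],[0,0,0],[0,0,0],[0,0,0],[0,0,0],[0,0,0],[0,0,0],[0,0,0]],"jaw":[1,1,1,1,1,1,1,1]}' 90; python3 - <<'E'
from h import *
for n in ["side","top"]:
  im,K,V=cam(n); cv2.imwrite(f"pics/{n}5.png",im); np.savez(f"{n}5.npz",im=im,K=K,V=V)
im=cv2.imread("pics/side5.png");cv2.imwrite("pics/side5c.png",cv2.resize(im[120:300,200:380],None,fx=3,fy=3))
E
```

```text
time: 10.15
tcp_pos: [0.5181, -0.0842, 0.0023]
tool_rot: [-0.0, 1.0, 0.0, -0.001]
contact_force: [-2.7, 0.6, 2.8]
opening: 0.735
```

View pics/side5c.png

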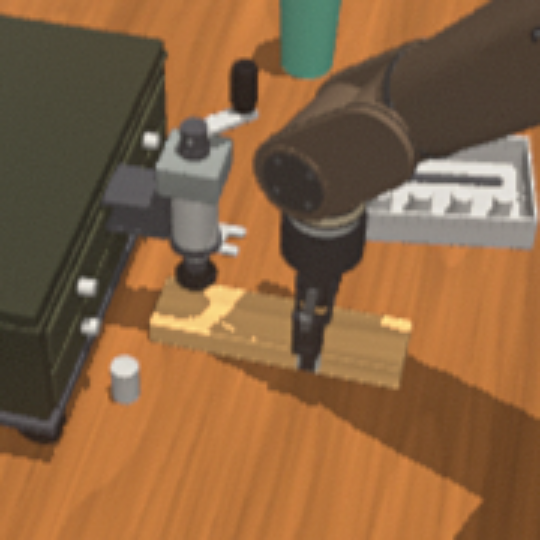

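```bash
python3 -m crank '{"xyz":[[0,0,0],[0,0,0],[0,0,0],[0,0,-0.2],[0,0,-0.5],[0,0,-0.5],[0,0,-0.6],[0,0,-0.6],[0,0,-0.6],[0,0,-0.4],[0,0,0]],"rot":[[0,0,0],[0,0,0],[0,0,0],[0,0,0],[0,0,0],[0,0,0],[0,0,0],[0,0,0],[0,0,0],[0,0,0],[0,0,0]],"jaw":[-1,-1,-1,-1,-1,-1,-1,-1,-1,-1,-1]}' 90; python3 - <<'E'
from h import *
np.set_printoptions(precision=4,suppress=True)
for n in ["side","top","wrist"]:
  im,K,V=cam(n); cv2.imwrite(f"pics/{n}6.png",im); np.savez(f"{n}6.npz",im=im,K=K,V=V)
im=cv2.imread("pics/side6.png");cv2.imwrite("pics/side6c.png",cv2.resize(im[120:300,200:380],None,fx=3,fy=3))
im=cv2.imread("pics/top6.png");cv2.imwrite("pics/top6c.png",cv2.resize(im[120:320,220:420],None,fx=3,fy=3))
E
```

```text
time: 11.62
tcp_pos: [0.5204, -0.0851, 0.3474]
tool_rot: [-0.0, 1.0, -0.002, 0.004]
contact_force: [0.6, 0.1, -0.4]
opening: 1.001
```

View pics/side6c.png

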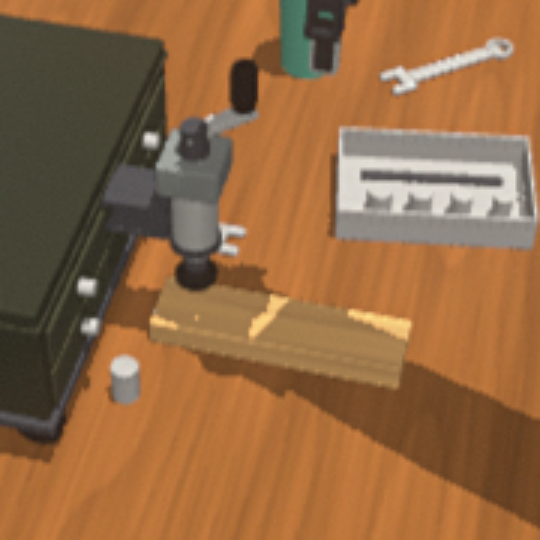

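View pics/top6c.png

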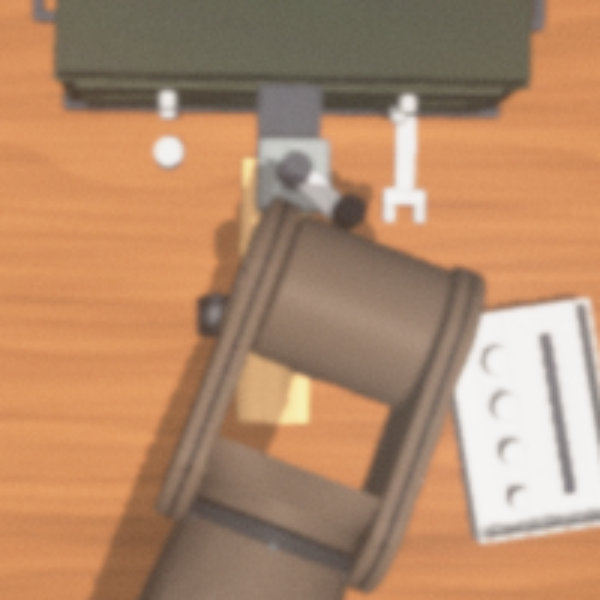

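View pics/wrist6.png

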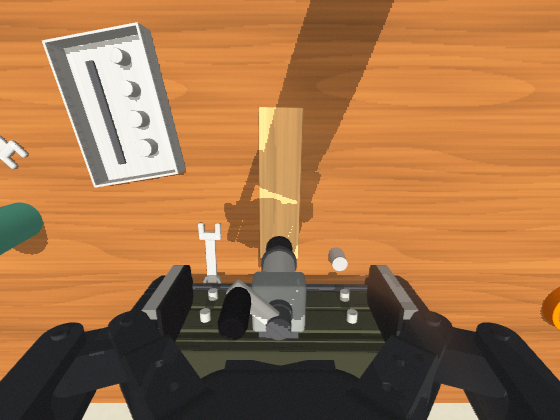

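The board lies under the foot. The wrist view shows the foot at (280,243) over the board, the knob at (235,310), and the tray, spanner and socket undisturbed. Now a numeric check of the board placement and another knob measurement.

```bash
python3 - <<'E'
from h import *
np.set_printoptions(precision=4,suppress=True)
d={n:np.load(f"{n}6.npz") for n in ["side","top","wrist"]}
C={n:(d[n]["K"],d[n]["V"]) for n in d}
f=lambda x,y:(x/3+200,y/3+120); g=lambda x,y:(x/3+220,y/3+120)
for p in [(168,281),(411,322),(401,364),(151,325)]: print("side",onz(f(*p),*C["side"],.028))
for p in [(243,158),(237,421),(309,423)]: print("top",onz(g(*p),*C["top"],.028))
for p in [(259,108),(303,108),(302,200),(260,258)]: print("wrist",onz(p,*C["wrist"],.028))
print("near-end tri",tri([(f(401,364),*C["side"]),((303,108),*C["wrist"]),(g(237,421),*C["top"])]))
im=d["wrist"]["im"]; cv2.imwrite("pics/w6c.png",cv2.resize(im[230:350,190:320],None,fx=5,fy=5,interpolation=cv2.INTER_CUBIC))
for z,nm in ((.2915,"knobtop"),(.245,"knobbot")):
    print(nm,proj([.5988,-.120,z],*C["wrist"]))
for z in (.05,.055,.06,.065): print(z,proj([.634,-.0845,z],*C["wrist"]),proj([.634-.02,-.0845,z],*C["wrist"]))
E
```

```text
side [ 0.6683 -0.1097  0.028 ]
side [ 0.4321 -0.1122  0.028 ]
side [ 0.4333 -0.058   0.028 ]
side [ 0.6687 -0.0502  0.028 ]
top [ 0.6703 -0.0539  0.028 ]
top [ 0.4318 -0.0509  0.028 ]
top [ 0.4308 -0.1158  0.028 ]
wrist [ 0.4346 -0.1132  0.028 ]
wrist [ 0.4345 -0.0502  0.028 ]
wrist [ 0.5714 -0.0484  0.028 ]
wrist [ 0.6721 -0.1161  0.028 ]
near-end tri (array([ 0.4333, -0.0507,  0.0363]), [0.0003290825832561166, 0.0013654778177565542, 0.0010387744743418149])
knobtop [231.5258 328.2476]
knobbot [239.3012 293.7585]
0.05 [278.9072 242.4106] [278.9151 230.4767]
0.055 [278.8961 243.726 ] [278.9039 231.6862]
0.06 [278.8847 245.0683] [278.8924 232.9209]
0.065 [278.8731 246.4386] [278.8808 234.1816]
```

View pics/w6c.png

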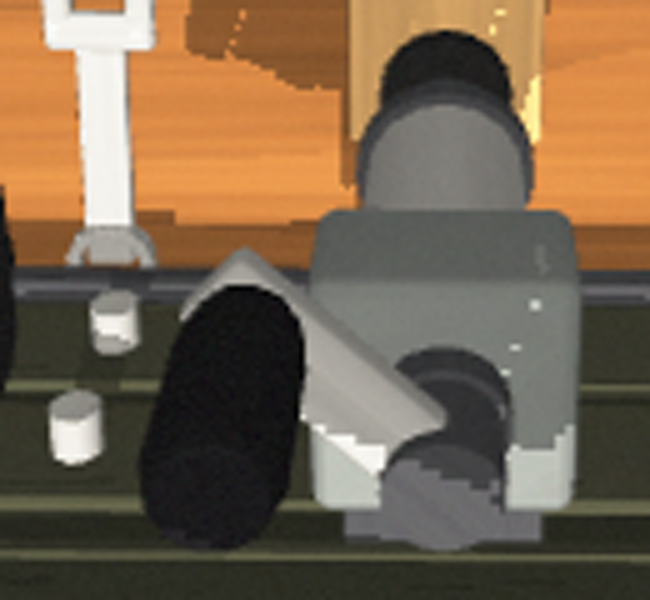

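The board centreline is within about 2 mm of the axis and the leg sits at board x ≈ 0.082, which is within limits. The knob reprojects in the wrist view within 1.5 px. Now I'll grip the knob.

```bash
python3 -m crank '{"xyz":[[-0.39,-0.175,0],[-0.39,-0.175,0],[0,0,0],[0,0,0.4],[0,0,0.4],[0,0,0.11],[0,0,0]],"rot":[[0,0,0],[0,0,0],[0,0,0],[0,0,0],[0,0,0],[0,0,0],[0,0,0]],"jaw":[-1,-1,-1,-1,-1,-1,-1]}' 40; python3 - <<'E'
from h import *
for n in ["side","wrist"]:
  im,K,V=cam(n); cv2.imwrite(f"pics/{n}7.png",im)
im=cv2.imread("pics/side7.png");cv2.imwrite("pics/side7c.png",cv2.resize(im[100:300,180:380],None,fx=3,fy=3))
E
```

```text
time: 12.65
tcp_pos: [0.5961, -0.1191, 0.2505]
tool_rot: [-0.0, 1.0, 0.0, -0.001]
contact_force: [-0.6, -0.1, 0.6]
opening: 0.998
```

View pics/wrist7.png

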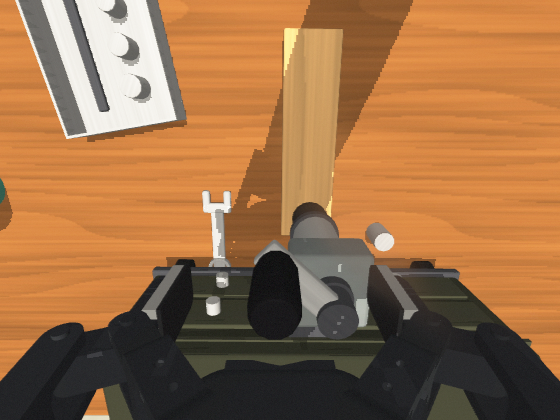

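View pics/side7c.png

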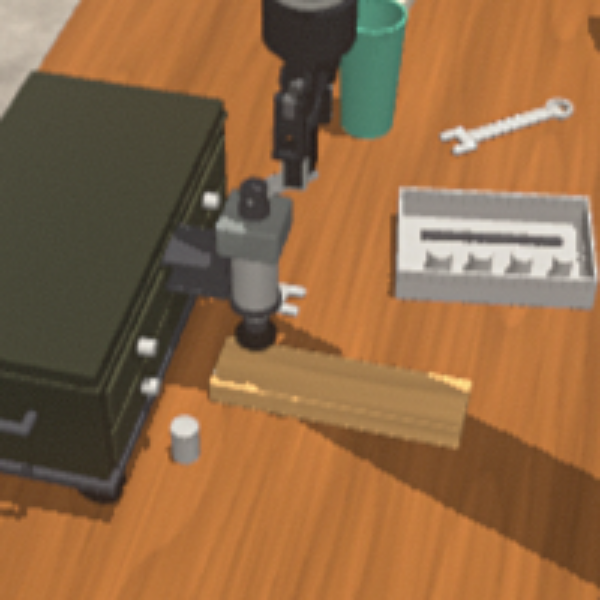

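```bash
python3 -m crank '{"xyz":[[-0.027,-0.01,-0.055],[0,0,0],[0,0,0],[0,0,0],[0,0,0],[0,0,0],[0,0,0],[0,0,0]],"rot":[[0,0,0],[0,0,0],[0,0,0],[0,0,0],[0,0,0],[0,0,0],[0,0,0],[0,0,0]],"jaw":[-1,1,1,1,1,1,1,1]}' 40; python3 - <<'E'
from h import *
print(state()["ft_torque"])
for n in ["wrist"]:
  im,K,V=cam(n); cv2.imwrite(f"pics/{n}8.png",im)
E
```

```text
time: 13.75
tcp_pos: [0.5995, -0.1213, 0.257]
tool_rot: [-0.0, 1.0, -0.001, -0.0]
contact_force: [-1.5, -4.8, 1.7]
opening: 0.266
[-8.62828181e-01  2.46885338e-01 -3.86661361e-04]
```

View pics/wrist8.png

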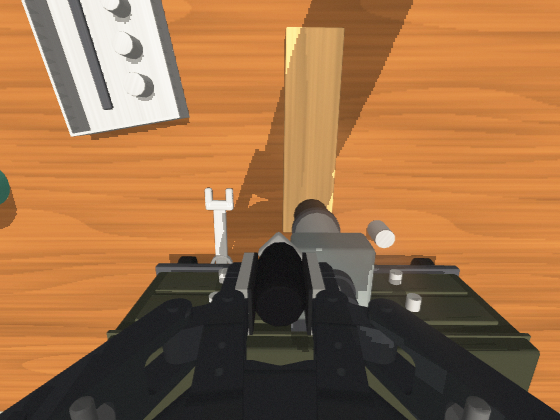

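The knob is held, with an opening of 23 mm. It sits at −135° about the axis. I'll work out a 15° step table and the way to read the force along the circle.

```bash
cat > fc.py <<'E'
from h import *
np.set_printoptions(precision=4,suppress=True)
AX=np.array([.634,-.0845])
s=state(); p=s["tcp_pos"][:2]-AX; th=np.arctan2(p[1],p[0]); F=s["contact_force"]
t=np.array([np.sin(th),-np.cos(th)]); r=p/np.linalg.norm(p)
v=None
print("t %.2f ang %.1f r %.4f  Ftan %.2f Frad %.2f Fz %.2f | F"%(s["time"],np.degrees(th),np.linalg.norm(p),-F[:2]@t,F[:2]@r,F[2]),F,"open %.3f z %.4f"%(s["opening"],s["tcp_pos"][2]),"jv",np.abs(s["joint_velocities"]).max().round(3))
E
python3 - <<'E'
import numpy as np
for i in range(24):
    a=np.radians(-135-15*i);b=a-np.radians(15)
    print(-135-15*i, round(-(np.cos(b)-np.cos(a))*.5,3), round((np.sin(b)-np.sin(a))*.5,3))
E
python3 fc.py
```

```text
-135 0.079 0.104
-150 0.05 0.121
-165 0.017 0.129
-180 -0.017 0.129
-195 -0.05 0.121
-210 -0.079 0.104
-225 -0.104 0.079
-240 -0.121 0.05
-255 -0.129 0.017
-270 -0.129 -0.017
-285 -0.121 -0.05
-300 -0.104 -0.079
-315 -0.079 -0.104
-330 -0.05 -0.121
-345 -0.017 -0.129
-360 0.017 -0.129
-375 0.05 -0.121
-390 0.079 -0.104
-405 0.104 -0.079
-420 0.121 -0.05
-435 0.129 -0.017
-450 0.129 0.017
-465 0.121 0.05
-480 0.104 0.079
t 13.80 ang -133.1 r 0.0505  Ftan 2.09 Frad 4.12 Fz 1.94 | F [-1.2929 -4.4352  1.9447] open 0.267 z 0.2570 jv 0.001
```

Turn the crank 45°.

```bash
python3 -m crank '{"xyz":[[0.079,0.104,0],[0.05,0.121,0],[0.017,0.129,0]],"rot":[[0,0,0],[0,0,0],[0,0,0]],"jaw":[1,1,1]}'; python3 fc.py; python3 - <<'E'
from h import *
im,K,V=cam("wrist"); cv2.imwrite(f"pics/w9.png",im)
E
python3 fc.py
```

```text
time: 14.18
tcp_pos: [0.5846, -0.0873, 0.2571]
tool_rot: [0.0, 1.0, -0.003, -0.0]
contact_force: [-0.5, -8.7, 0.2]
opening: 0.267
t 14.18 ang -176.7 r 0.0495  Ftan 8.62 Frad 1.03 Fz 0.19 | F [-0.5319 -8.6688  0.1923] open 0.267 z 0.2571 jv 0.162
t 14.22 ang -178.9 r 0.0494  Ftan 7.44 Frad 1.77 Fz 1.19 | F [-1.6281 -7.4727  1.1856] open 0.269 z 0.2571 jv 0.027
```

View pics/w9.png

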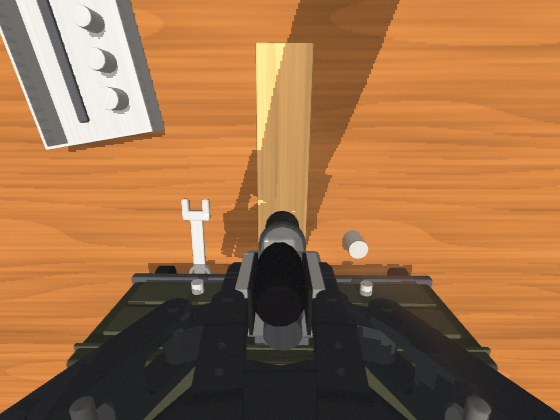

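The knob follows: the arm now points straight at the camera, and the force is 8.6 N while moving, close to the 9 N running-free figure. Continue through half a turn.

```bash
python3 -m crank '{"xyz":[[-0.017,0.129,0],[-0.05,0.121,0],[-0.079,0.104,0]],"rot":[[0,0,0],[0,0,0],[0,0,0]],"jaw":[1,1,1]}' >/dev/null; python3 fc.py;  python3 -m crank '{"xyz":[[-0.104,0.079,0],[-0.121,0.05,0],[-0.129,0.017,0]],"rot":[[0,0,0],[0,0,0],[0,0,0]],"jaw":[1,1,1]}' >/dev/null; python3 fc.py; python3 -m crank '{"xyz":[[-0.129,-0.017,0],[-0.121,-0.05,0],[-0.104,-0.079,0]],"rot":[[0,0,0],[0,0,0],[0,0,0]],"jaw":[1,1,1]}' >/dev/null; python3 fc.py;
```

```text
t 14.60 ang 136.8 r 0.0488  Ftan 9.16 Frad -3.08 Fz 2.12 | F [-4.0286 -8.7863  2.1215] open 0.265 z 0.2570 jv 0.162
t 14.97 ang 91.3 r 0.0489  Ftan 9.30 Frad -6.75 Fz 4.77 | F [-9.1455 -6.956   4.7661] open 0.265 z 0.2569 jv 0.257
t 15.35 ang 47.2 r 0.0496  Ftan 8.41 Frad -6.84 Fz 6.01 | F [-10.8158   0.7003   6.0056] open 0.265 z 0.2570 jv 0.228
```

The free-running force is 8.4–9.3 N at half a turn. I'll look at the foot height from the side camera.

```bash
python3 - <<'E'
from h import *
im,K,V=cam("side"); cv2.imwrite("pics/s10.png",im); np.savez("side10.npz",im=im,K=K,V=V)
a=np.load("side6.npz")["im"][160:250,220:300]
b=im[160:250,220:300]
cv2.imwrite("pics/s10c.png",cv2.resize(np.hstack([a,b]),None,fx=5,fy=5,interpolation=cv2.INTER_CUBIC))
E
```

```text
(no output)
```

View pics/s10c.png

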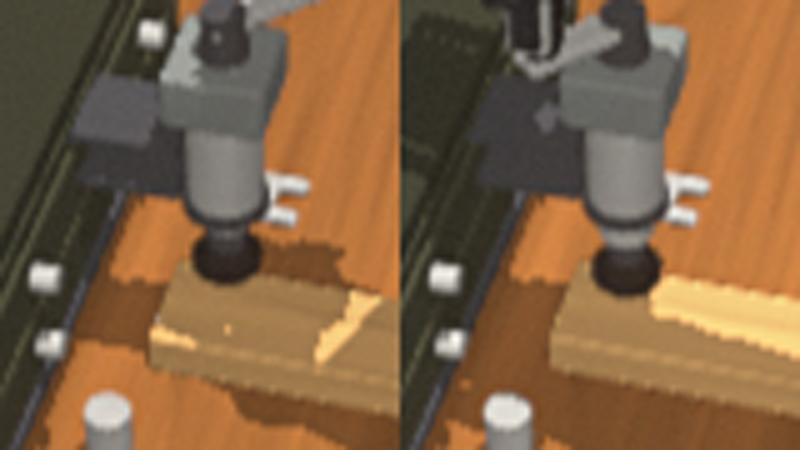

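```bash
python3 - <<'E'
from h import *
s=np.load("side10.npz");S=(s["K"],s["V"])
for z in (.028,.035,.04,.045,.05,.055,.06,.065):
    p=proj([.634-.0052,-.0845+.0193,z],*S); print(z,(p-[220,160])*5+[400-0,0])
E
```

```text
0.028 [626.94244442 335.08784167]
0.035 [626.81622628 326.64670441]
0.04 [626.72549357 320.57873879]
0.045 [626.63427573 314.47832939]
0.05 [626.54256886 308.34521531]
0.055 [626.45036903 302.17913284]
0.06 [626.35767225 295.97981544]
0.065 [626.26447448 289.74699367]
```

The foot's underside is now at about 60 mm, so contact should come about 1.6 turns further on. Carry on, reading every 45° and easing the path 1 mm toward −y to relieve the radial force.

```bash
python3 -m crank '{"xyz":[[-0.079,-0.114,0],[-0.05,-0.121,0],[-0.017,-0.129,0]],"rot":[[0,0,0],[0,0,0],[0,0,0]],"jaw":[1,1,1]}' >/dev/null; python3 fc.py;  python3 -m crank '{"xyz":[[0.017,-0.129,0],[0.05,-0.121,0],[0.079,-0.104,0]],"rot":[[0,0,0],[0,0,0],[0,0,0]],"jaw":[1,1,1]}' >/dev/null; python3 fc.py; python3 -m crank '{"xyz":[[0.104,-0.079,0],[0.121,-0.05,0],[0.129,-0.017,0]],"rot":[[0,0,0],[0,0,0],[0,0,0]],"jaw":[1,1,1]}' >/dev/null; python3 fc.py; python3 -m crank '{"xyz":[[0.129,0.017,0],[0.121,0.05,0],[0.104,0.079,0]],"rot":[[0,0,0],[0,0,0],[0,0,0]],"jaw":[1,1,1]}' >/dev/null; python3 fc.py
```

```text
t 15.78 ang 3.7 r 0.0505  Ftan 8.89 Frad -3.58 Fz 3.34 | F [-4.1425  8.6437  3.3385] open 0.266 z 0.2570 jv 0.14
t 16.15 ang -40.3 r 0.0512  Ftan 8.70 Frad 2.05 Fz 0.54 | F [7.1869 5.3104 0.5431] open 0.270 z 0.2571 jv 0.148
t 16.52 ang -85.5 r 0.0513  Ftan 8.15 Frad 1.60 Fz -0.87 | F [ 8.2546 -0.9586 -0.8652] open 0.268 z 0.2571 jv 0.258
t 16.90 ang -130.2 r 0.0506  Ftan 9.77 Frad 1.21 Fz -1.43 | F [ 6.6767 -7.2398 -1.4336] open 0.265 z 0.2571 jv 0.232
```

One full turn is done, running free at 8.2–9.8 N. Another half turn follows, about 0.6 turn short of the expected touch.

```bash
python3 -m crank '{"xyz":[[0.079,0.104,0],[0.05,0.121,0],[0.017,0.129,0]],"rot":[[0,0,0],[0,0,0],[0,0,0]],"jaw":[1,1,1]}' >/dev/null; python3 fc.py;  python3 -m crank '{"xyz":[[-0.017,0.129,0],[-0.05,0.121,0],[-0.079,0.104,0]],"rot":[[0,0,0],[0,0,0],[0,0,0]],"jaw":[1,1,1]}' >/dev/null; python3 fc.py; python3 -m crank '{"xyz":[[-0.104,0.079,0],[-0.121,0.05,0],[-0.129,0.017,0]],"rot":[[0,0,0],[0,0,0],[0,0,0]],"jaw":[1,1,1]}' >/dev/null; python3 fc.py; python3 -m crank '{"xyz":[[-0.129,-0.017,0],[-0.121,-0.05,0],[-0.104,-0.079,0]],"rot":[[0,0,0],[0,0,0],[0,0,0]],"jaw":[1,1,1]}' >/dev/null; python3 fc.py
python3 - <<'E'
from h import *
im,K,V=cam("side"); cv2.imwrite("pics/s11.png",im); np.savez("side11.npz",im=im,K=K,V=V)
a=np.load("side10.npz")["im"][160:250,220:300]
b=im[160:250,220:300]
cv2.imwrite("pics/s11c.png",cv2.resize(np.hstack([a,b]),None,fx=5,fy=5,interpolation=cv2.INTER_CUBIC))
E
```

```text
t 17.27 ang -175.7 r 0.0496  Ftan 10.15 Frad 1.04 Fz 1.13 | F [ -0.2698 -10.1965   1.1268] open 0.265 z 0.2571 jv 0.163
t 17.65 ang 137.7 r 0.0488  Ftan 9.93 Frad -1.48 Fz 2.73 | F [-5.5927 -8.3396  2.7299] open 0.269 z 0.2570 jv 0.162
t 18.02 ang 91.4 r 0.0488  Ftan 9.47 Frad -4.43 Fz 4.40 | F [-9.3635 -4.6561  4.3954] open 0.269 z 0.2570 jv 0.259
t 18.40 ang 46.7 r 0.0495  Ftan 9.02 Frad -6.01 Fz 5.00 | F [-10.6829   1.81     4.9981] open 0.264 z 0.2570 jv 0.229
```

View pics/s11c.png

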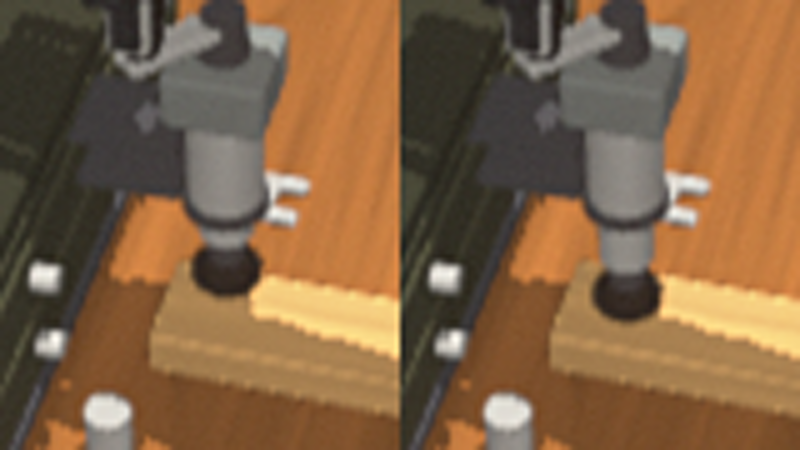

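The foot is at about 40 mm, so roughly 0.6 turn to touch. Go 90° in single-row calls for a dense baseline.

```bash
m(){ python3 fc.py | cut -c1-70; }
python3 -m crank '{"xyz":[[-0.079,-0.104,0]],"rot":[[0,0,0]],"jaw":[1]}' >/dev/null; m
python3 -m crank '{"xyz":[[-0.05,-0.121,0]],"rot":[[0,0,0]],"jaw":[1]}' >/dev/null; m
python3 -m crank '{"xyz":[[-0.017,-0.129,0]],"rot":[[0,0,0]],"jaw":[1]}' >/dev/null; m
python3 -m crank '{"xyz":[[0.017,-0.129,0]],"rot":[[0,0,0]],"jaw":[1]}' >/dev/null; m
python3 -m crank '{"xyz":[[0.05,-0.121,0]],"rot":[[0,0,0]],"jaw":[1]}' >/dev/null; m
python3 -m crank '{"xyz":[[0.079,-0.104,0]],"rot":[[0,0,0]],"jaw":[1]}' >/dev/null; m
```

```text
t 18.57 ang 32.7 r 0.0498  Ftan 8.53 Frad -5.40 Fz 4.92 | F [-9.1478  
t 18.70 ang 18.0 r 0.0502  Ftan 8.85 Frad -4.23 Fz 5.04 | F [-6.7548  
t 18.82 ang 3.7 r 0.0505  Ftan 8.85 Frad -4.35 Fz 3.27 | F [-4.9161  8
t 18.95 ang -10.6 r 0.0508  Ftan 9.46 Frad -1.73 Fz 2.31 | F [0.0411 9
t 19.07 ang -25.3 r 0.0510  Ftan 8.66 Frad 1.38 Fz 0.52 | F [4.9482 7.
t 19.20 ang -40.3 r 0.0512  Ftan 8.14 Frad 1.43 Fz 0.59 | F [6.3489 5.
```

Still free, with a baseline of about 8.8 N. Continue 15° at a time, three rows and then check.

```bash
m(){ python3 fc.py | cut -c1-70; }
python3 -m crank '{"xyz":[[0.104,-0.079,0]],"rot":[[0,0,0]],"jaw":[1]}' >/dev/null; m
python3 -m crank '{"xyz":[[0.121,-0.05,0]],"rot":[[0,0,0]],"jaw":[1]}' >/dev/null; m
python3 -m crank '{"xyz":[[0.129,-0.017,0]],"rot":[[0,0,0]],"jaw":[1]}' >/dev/null; m
```

```text
t 19.32 ang -55.4 r 0.0513  Ftan 8.73 Frad 2.17 Fz -0.99 | F [ 8.4155 
t 19.45 ang -70.5 r 0.0514  Ftan 9.58 Frad 2.04 Fz -0.90 | F [ 9.712  
t 19.57 ang -85.5 r 0.0513  Ftan 9.69 Frad 2.22 Fz -1.42 | F [ 9.8351
```

```bash
m(){ python3 fc.py | cut -c1-70; }
python3 -m crank '{"xyz":[[0.129,0.017,0]],"rot":[[0,0,0]],"jaw":[1]}' >/dev/null; m
python3 -m crank '{"xyz":[[0.121,0.05,0]],"rot":[[0,0,0]],"jaw":[1]}' >/dev/null; m
```

```text
t 19.70 ang -100.4 r 0.0511  Ftan 8.79 Frad 2.41 Fz -1.16 | F [ 8.2059
t 19.82 ang -115.3 r 0.0508  Ftan 10.29 Frad 1.29 Fz -1.78 | F [ 8.750
```

```bash
m(){ python3 fc.py | cut -c1-70; }
python3 -m crank '{"xyz":[[0.104,0.079,0]],"rot":[[0,0,0]],"jaw":[1]}' >/dev/null; m
python3 -m crank '{"xyz":[[0.079,0.104,0]],"rot":[[0,0,0]],"jaw":[1]}' >/dev/null; m
```

```text
t 19.95 ang -129.6 r 0.0506  Ftan 11.41 Frad 1.07 Fz -3.90 | F [ 8.119
t 20.07 ang -143.8 r 0.0502  Ftan 13.48 Frad 1.21 Fz -3.32 | F [  6.99
```

Touch was near −108°: the force rose from 8.8 to 10.3, 11.4 and then 13.5 N. I'll let the arm settle on its −150° target and read again.

```bash
m(){ python3 fc.py | cut -c1-130; }
python3 -m crank '{"xyz":[[0,0,0]],"rot":[[0,0,0]],"jaw":[1]}' >/dev/null; m
python3 - <<'E'
from h import *
im,K,V=cam("side"); cv2.imwrite("pics/s12.png",cv2.resize(im[140:270,200:330],None,fx=4,fy=4,interpolation=cv2.INTER_CUBIC))
E
m
```

```text
t 20.20 ang -145.6 r 0.0502  Ftan 8.39 Frad 2.25 Fz -0.87 | F [ 2.897  -8.1925 -0.8694] open 0.268 z 0.2571 jv 0.017
t 20.25 ang -145.6 r 0.0502  Ftan 7.96 Frad 2.54 Fz -0.19 | F [ 2.4048 -8.0037 -0.1938] open 0.262 z 0.2571 jv 0.009
```

View pics/s12.png

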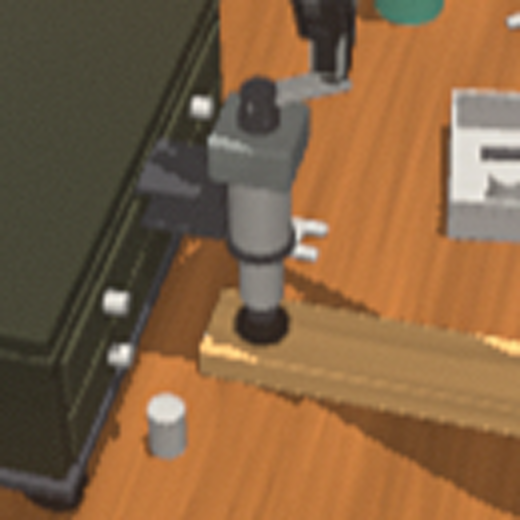

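The settled knob is about 37° past touch, a rise of about 4.3 N. A small 5° step will bring it to the wanted 5 N.

```bash
m(){ python3 fc.py | cut -c1-130; }
python3 -m crank '{"xyz":[[0.02,0.038,0]],"rot":[[0,0,0]],"jaw":[1]}' >/dev/null; m
```

```text
t 20.38 ang -148.2 r 0.0501  Ftan 14.34 Frad 2.31 Fz -2.78 | F [  5.5943 -13.403   -2.7767] open 0.268 z 0.2571 jv 0.051
```

That reads 14.3 N, a rise of about 5.1 N and 40° past touch. I'll stop here, back the target off about 3 mm to unload the arm's spring, and read.

```bash
m(){ python3 fc.py | cut -c1-130; }
python3 -m crank '{"xyz":[[-0.015,-0.03,0],[0,0,0]],"rot":[[0,0,0],[0,0,0]],"jaw":[1,1]}' >/dev/null; m
```

```text
t 20.62 ang -148.5 r 0.0501  Ftan 4.28 Frad 3.11 Fz 1.23 | F [-0.4088 -5.2699  1.228 ] open 0.265 z 0.2570 jv 0.007
```

```bash
python3 -m crank '{"xyz":[[0,-0.02,0],[0,0,0]],"rot":[[0,0,0],[0,0,0]],"jaw":[1,1]}' >/dev/null; python3 fc.py|cut -c1-130
python3 -m crank '{"xyz":[[0,0,0],[0,0,0],[0,0,0],[0,0,0],[0,0,-0.2],[0,0,-0.5],[0,0,-0.5],[0.4,0,-0.3],[0.4,0,0],[0,0,0]],"rot":[[0,0,0],[0,0,0],[0,0,0],[0,0,0],[0,0,0],[0,0,0],[0,0,0],[0,0,0],[0,0,0],[0,0,0]],"jaw":[-1,-1,-1,-1,-1,-1,-1,-1,-1,-1]}'
python3 - <<'E'
from h import *
for n in ["side","top","wrist"]:
  im,K,V=cam(n); cv2.imwrite(f"pics/{n}13.png",im); np.savez(f"{n}13.npz",im=im,K=K,V=V)
im=cv2.imread("pics/side13.png");cv2.imwrite("pics/side13c.png",cv2.resize(im[120:300,200:380],None,fx=3,fy=3))
E
```

```text
t 20.88 ang -148.3 r 0.0502  Ftan -2.08 Frad 0.36 Fz 3.04 | F [-1.3938  1.5794  3.0362] open 0.266 z 0.2570 jv 0.008
time: 22.12
tcp_pos: [0.5098, -0.1122, 0.4099]
tool_rot: [0.0, 1.0, -0.001, 0.002]
contact_force: [0.6, 0.9, 0.1]
opening: 1.001
```

View pics/side13c.png

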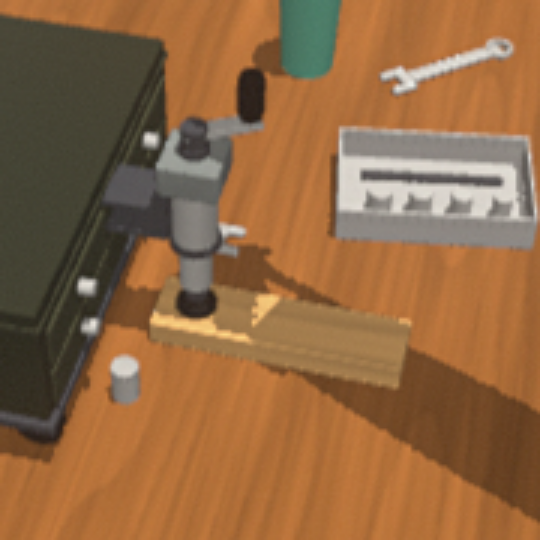

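View pics/wrist13.png

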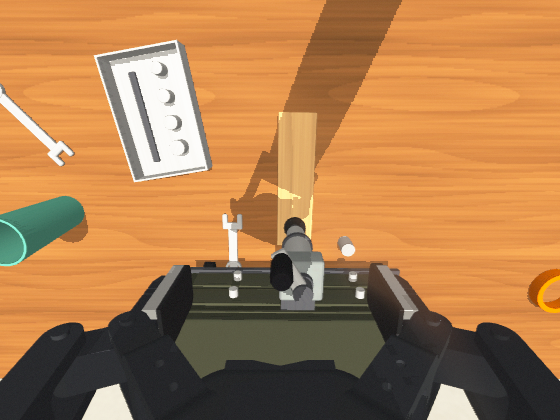

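Released: the foot stands on the board in both views, the board still lies as placed, and the socket, spanner and tray are where they were. One check remains, that the knob stayed at about −148°.

```bash
python3 - <<'E'
from h import *
np.set_printoptions(precision=4,suppress=True)
d={n:np.load(f"{n}13.npz") for n in ["side","wrist"]}
C={n:(d[n]["K"],d[n]["V"]) for n in d}
p=onz((251/3+200,75/3+120),*C["side"],.291);print(p)
for a in (-138,-143,-148,-153,-158):
    r=np.radians(a);q=[.634+.05*np.cos(r),-.0845+.05*np.sin(r),.291]
    print(a,(proj(q,*C["side"])-[200,120])*3,proj(q,*C["wrist"]))
for q in [(259+21,113),(316,113)]: print(onz(q,*C["wrist"],.028))
# object motion vs first top image
for n in ("side",):
    a=np.load("side.npz")["im"];b=d["side"]["im"]
    for nm,(x,y,w,h) in dict(socket=(230,232,26,26),spanner=(270,190,16,16)).items():
        r=cv2.matchTemplate(b[y-8:y+h+8,x-8:x+w+8],a[y:y+h,x:x+w],cv2.TM_CCOEFF_NORMED);print(nm,cv2.minMaxLoc(r))
E
python3 - <<'E'
import cv2
im=cv2.imread("pics/wrist13.png");cv2.imwrite("pics/w13c.png",cv2.resize(im[200:320,220:370],None,fx=5,fy=5,interpolation=cv2.INTER_CUBIC))
E
```

```text
[ 0.5906 -0.1095  0.291 ]
-138 [245.9407  67.8298] [272.8008 286.4816]
-143 [248.2897  70.7343] [276.2187 284.013 ]
-148 [250.2298  73.7633] [279.8902 281.8041]
-153 [251.7437  76.8953] [283.7858 279.8758]
-158 [252.8171  80.1077] [287.8732 278.2468]
[ 0.4349 -0.1114  0.028 ]
[ 0.4348 -0.0521  0.028 ]
socket (-0.2024366855621338, 0.9923015832901001, (16, 15), (8, 8))
spanner (-0.15985198318958282, 0.8402401804924011, (5, 12), (8, 8))
```

View pics/w13c.png

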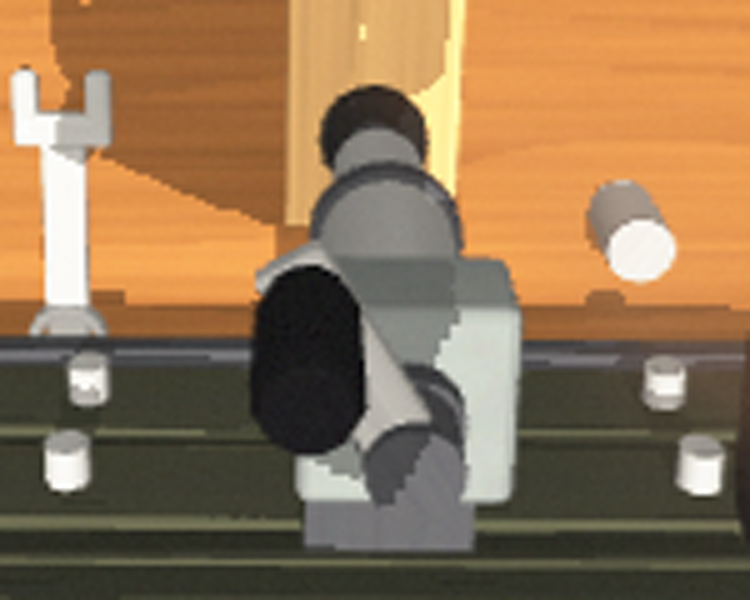

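The knob top at wrist (281,282) and side crop (251,75) gives about −149°, so it stayed put. The foot, at crop column 375, is centred between the board edges at 286 and 461. Handing in.

```bash
python3 - <<'E'
from workcell import *
print(hand_in())
E
```

```text
the job is handed in; nothing more can be done
None
```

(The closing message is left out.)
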